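# Push a flat drive out over the stand's edge for testing

## Robot

A 6-joint arm with a two-finger parallel gripper is mounted at the origin on the work surface. World frame = base frame: x ahead of the robot, y to its left, z up, the work surface at z = 0. Lengths are in m, angles in degrees, forces in N, time in s.
With the tool pointing down it reaches from about 0.4 to 0.825 m from the base axis. Payload 7 kg.
Tool frame: the origin (TCP) lies on the mounting face of the last link; the fingertips stand 178 mm ahead of it and the grasp point (between the pads) lies 159 mm ahead of it (ctrl.tip_extent is the distance from the TCP to the fingertips, in m); z points along the fingers, y is the direction in which the jaws open and shut (so a half turn about z gives the same grasp; the last joint's range is limited). The gripper opens to 88 mm and grips with 3 to 60 N. Pads are 19 mm wide; open, the fingers measure 130 mm over their backs; the gripper's body (78 mm by 193 mm) begins 47 mm behind the grasp point.
Start: joints at [-47.894, 20.546, 0.682, 0, -70.136, -16.507], TCP at [0.292, -0.609, 0.405] pointing down, gripper open.
Joint ranges: [-176.03, 176.03], [-82.01, 121.73], [-58.28, 71.71], [-173.87, 95.51], [-174.79, -0.11], [-173.66, 173.66]. Speed limits (degrees/s): [136.94, 136.94, 172.46, 180, 180, 180].

## Interface

Orientations are given as [roll, pitch, yaw] about the fixed x, y, z axes, in that order (R = Rz(yaw) Ry(pitch) Rx(roll)).
In Python, from plant import ctrl gives the robot as it stands. The module is installed in compiled form; this text tells all that it offers.
- The arm moves only by the tool carry_out, never from a script. Its argument "moves" is text: rows parted by semicolons, each of 7 numbers parted by spaces: the finger opening in m, from 0 to 0.0876, then the shift along the tool's x, y, z in m, then the turn, a rotation vector about the tool's x, y, z in rad. A call has 1 to 20 rows; each row is the pose to reach, as a shift and turn from the pose commanded when the call began, along the tool's axes at that moment; what a row does not reach only later rows make up. A row lasts 1/10 s, in which the tool goes at most 50 mm and 8.59 degrees, less where a joint would pass 70% of its speed; a pose out of reach is approached as far as the arm can. A call with a gripper value outside its range is refused whole. The fingers move at their own pace and stop on an object; the grip force is fixed at half the most. Time passes only in rows, so rows that repeat a pose let the fingers close. It gives the time, the measured TCP pose, the force and the opening at its end, in the units of the state.
- ctrl.get_obs(): the state, without advancing time (a new reading comes with each control period).
- ctrl.snapshot(name): name is "side" or "top" or "wrist"; returns a dict with "image" (420x560x3 uint8, red, green, blue), "K" (3x3 intrinsics, pixels), "R" (3x3) and "t" (3): a world point X has camera coordinates R X + t. Camera axes: x right, y down, z forward; pixel columns grow to the right and rows downward; lengths in m; the calibration is good to about 2 mm. A picture is of the moment at which its call begins. There is no depth.
- ctrl.close_job(): hands the job in, once; it reports no verdict.
Trained networks look in a picture, given as the dict that the camera call returned (one of the last four; its "shot" number tells which), for a name from the list of things; names that differ only in an ending like _2 or _b are one class to them, and where a whole thing is asked for, a point or a joint stands for the part that bears it (a point fixed in the world has none). Each returns a list of dicts, best first, with "confidence" (0 to 1); they miss things now and then, are a little off and sometimes report something else, mostly with a low value. They report only what shows in the picture. A call takes as long as a camera call. They do not tell look-alikes from the thing itself.
- ctrl.recognise(picture, label): "extent" ([left, top, right, bottom] in pixels, round what is visible of it).
- ctrl.trace(picture, label): "region" (420x560 bool, what is visible of it) and "extent" ([left, top, right, bottom] in pixels, round what is visible of it).
- ctrl.mark_of(picture, label): "at" ([row, column] in pixels: a listed point, or the origin of a listed thing).
The state is a dict: "clock": time; "joint_pos": joint angles; "qvel": joint speeds; "tau": joint torques, N m; "tool_pos": TCP position; "orientation": TCP orientation; "force": force on the tool from outside, world axes, zero at the start; "moment": the same for the moment, N m; "opening": finger opening in m.
Only numpy, scipy, OpenCV 4.12 (cv2) and the standard library are available. Lean on these libraries where they do the work, as an engineer would, in place of code of your own. Each camera call takes 0.05 s, during which the arm holds its last target.

## Task

On the plywood stand lies a flat computer drive; its connector end has to stick out over the stand's metal-trimmed edge so that a test plug can be fitted. With the fingertips, gently push the drive flat along the stand until the connector end overhangs that edge by 25 mm (the border of the white label nearest the connector then lies right over the edge), with the drive square to the edge, and leave it lying there. Do not pinch, lift or tip the drive, and leave the little steel tub on the stand, the spray can, the mug and the big disk on the bench alone.

Things in the scene. Friction and masses are not known exactly. Their poses are not given: they have to be found in the camera images.
- stand: Plywood block fixed to the bench, 240 x 240 mm, 50 mm high, with a flat smooth open top and no walls. Origin at the centre of its underside; z up; its x axis points to the edge with the bare aluminium trim (12 mm wide), which is 120 mm from the centre. That edge faces roughly to the robot's left (+y).
- stand_edge (a point): Middle of the stand's trimmed edge, on its top (50 mm above the bench); same axes as the stand: x points outward over the edge, y runs along the edge.
- drive: Flat loose dark metal slab, 100 mm long (x), 70 wide (y), 7 thick, about 0.1 kg, centre of mass in the middle; stops when no longer pushed. Origin: centre of its underside. x points to the connector end (black strip on top, brass contacts on the end face), at the start within 20 degrees of the stand's x, drive wholly on the stand. White label on top, from 25 to 91 mm behind the connector end.
- drive_nose (a point): Middle of the end face of the drive at its connector end, 50 mm along x from the drive's centre and at half its thickness; same axes as the drive.
- tub: Bystander: small open steel tub for screws, 36 mm across, 28 mm high, loose on the stand near one of the sides, to the side of the drive. Origin at the centre of its underside.
- cleaner: Bystander: upright spray can, 52 mm across, 150 mm high, loose on the bench on the left. Origin at the centre of its underside.
- mug: Bystander: white mug, 80 mm across, 90 mm high, loose on the bench on the right. Origin at the centre of its underside.
- disk: Bystander: big hard disk, 101 x 147 x 26 mm, loose on the bench on the right, beyond the mug. Origin at the centre of its underside.
Not all that is in view belongs to the job. Of the things shaped like the drive, the metal one is meant.

How it is judged:
By the outcome, as a careful person would: the job done as asked, in the order asked, and still so for the second after the job is handed in, with the robot touching nothing.
It also fails if it takes over 45 s, if anything falls off the work surface, if the arm or the gripper's body presses on something with over 40 N, if the wrist force passes 120 N, or if a joint passes its speed limit or range.

## Working session

There is one attempt and no reset: what is moved stays moved. The work goes in short steps, Python scripts to look and compute and a tool call to move; the robot and the scene stay as the last step left them, time stands still between calls to the robot, and variables do not carry over. Pictures are saved under pics/ and viewed, and the job is handed in when it is done.

Besides the shell and the picture viewer there is one more tool, called in YAML: its name, and indented under it one key for each argument. carry_out: Moves the arm, as the interface text tells. Its arguments: {"type":"object","properties":{"moves":{"type":"string"}},"required":["moves"]}

```bash
mkdir -p pics; python3 - <<'E'
from plant import ctrl
import cv2,numpy as np
o=ctrl.get_obs(); print({k:np.round(v,4).tolist() for k,v in o.items()}, ctrl.tip_extent)
for n in ["top","side"]:
    s=ctrl.snapshot(n); cv2.imwrite(f"pics/a_{n}.png",s["image"][:,:,::-1])
    print(n,np.round(s["K"],1).tolist(),np.round(s["R"],4).tolist(),np.round(s["t"],4).tolist())
    for l in ["drive","stand","tub"]:
        for r in ctrl.recognise(s,l): print(l,np.round(r["extent"]),round(r["confidence"],2))
    for l in ["drive","drive_nose","stand_edge","stand","tub"]:
        for r in ctrl.mark_of(s,l): print('mark',l,np.round(r["at"],1),round(r["confidence"],2))
print(ctrl.get_obs()["clock"])
E
```

```text
{'clock': 0.0, 'joint_pos': [-47.8942, 20.5902, 0.6324, -0.0227, -70.134, -16.507], 'qvel': [0.0179, 0.0037, -0.0043, -0.0524, -0.0528, -0.0322], 'tau': [0.0001, -58.2717, 29.3067, 6.9972, 0.0071, -0.0003], 'tool_pos': [0.2916, -0.6086, 0.4037], 'orientation': [179.906, -0.0056, -154.4089], 'force': [-0.3159, 0.6848, -0.5546], 'moment': [-0.0353, -0.0111, -0.0443], 'opening': 0.0877} 0.1781
top [[432.4, 0.0, 278.9], [0.0, 432.4, 201.3], [0.0, 0.0, 1.0]] [[-0.0098, -0.9996, -0.025], [-0.9973, 0.0116, -0.073], [0.0732, 0.0243, -0.997]] [-0.0103, 0.5542, 1.1425]
drive [324. 141. 365. 181.] 0.8
drive [253. 175. 291. 204.] 0.77
drive [252. 250. 283. 286.] 0.76
stand [216. 141. 317. 234.] 0.85
tub [241. 214. 257. 230.] 0.73
mark drive [267. 266.] 0.97
mark drive [158.  345.8] 0.77
mark drive_nose [285.6 268.2] 0.89
mark drive_nose [187.9 255.3] 0.7
mark drive_nose [171.3 359.6] 0.68
mark stand_edge [180.8 223.1] 0.76
mark stand [190.2 265.6] 0.68
mark tub [222.3 247.8] 0.66
side [[544.9, 0.0, 272.3], [0.0, 544.9, 207.0], [0.0, 0.0, 1.0]] [[-0.893, -0.4498, 0.0147], [-0.3233, 0.6184, -0.7163], [0.3131, -0.6444, -0.6976]] [0.4927, 0.2371, 1.1916]
drive [313. 240. 365. 277.] 0.78
drive [241. 195. 285. 229.] 0.77
stand [184. 175. 323. 280.] 0.8
tub [272. 225. 289. 246.] 0.73
mark drive [213.3 263.3] 0.79
mark drive [169.7 264.9] 0.71
mark drive [263.5 340.2] 0.55
mark drive_nose [164.9 287.2] 0.94
mark drive_nose [268.3 358.8] 0.93
mark drive_nose [223.5 252.4] 0.63
mark stand_edge [248.1 230. ] 0.82
mark stand [230.6 254.5] 0.77
mark tub [241.5 278.2] 0.62
0.9
```

View pics/a_top.png

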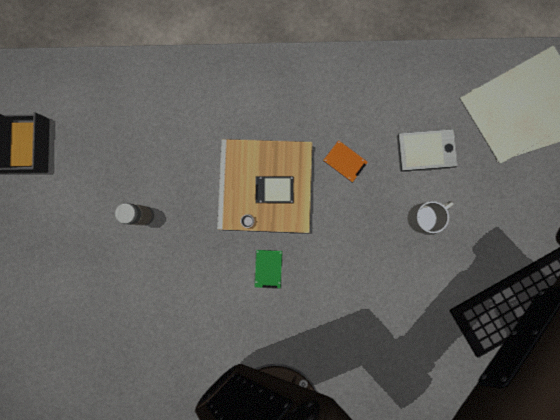

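View pics/a_side.png

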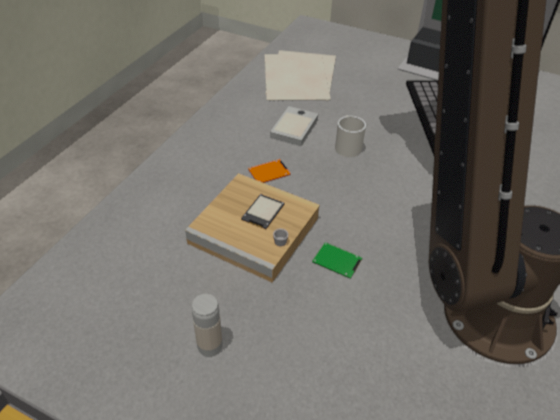

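```bash
python3 - <<'E'
import cv2
a=cv2.imread("pics/a_top.png")[130:295,205:375]; b=cv2.imread("pics/a_side.png")[150:290,180:380]
cv2.imwrite("pics/b_top.png",cv2.resize(a,None,fx=3.5,fy=3.5,interpolation=cv2.INTER_CUBIC))
cv2.imwrite("pics/b_side.png",cv2.resize(b,None,fx=4,fy=4,interpolation=cv2.INTER_CUBIC))
E
```

```text
(no output)
```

View pics/b_top.png

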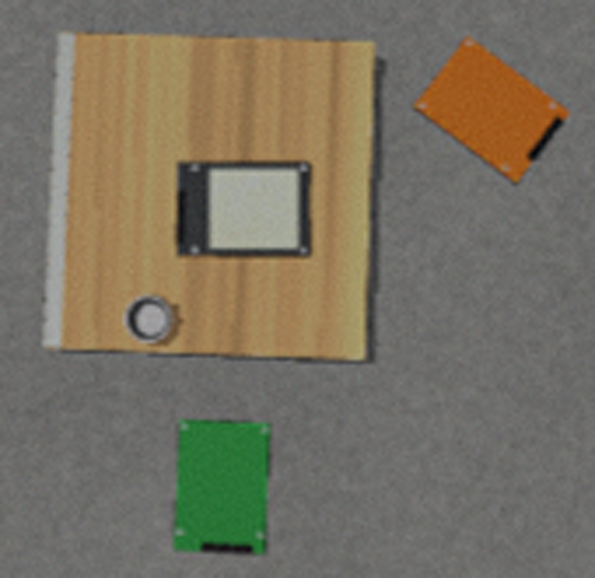

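View pics/b_side.png

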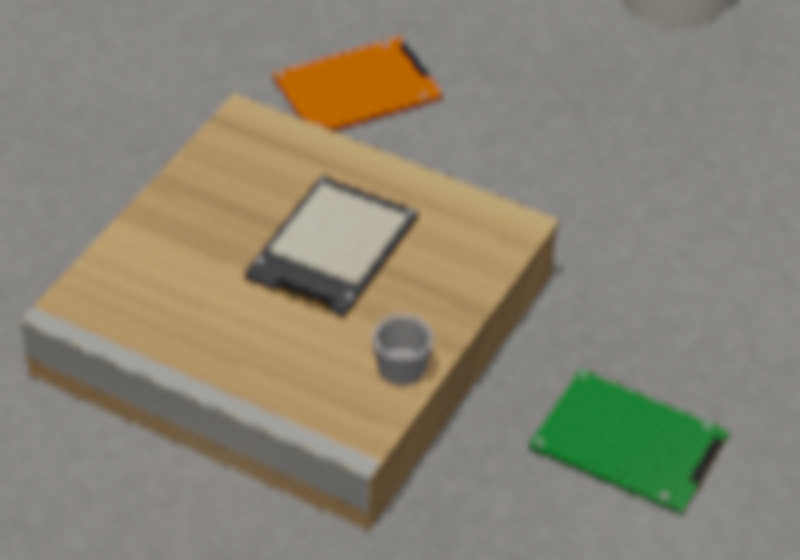

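The stand carries the dark metal drive, at top pixel (274,190) and side pixel (263,212). Its connector, the black strip, faces the trim on the left. Two look-alikes lie on the bench: a green one at top (268,268) and an orange one at (345,161). I choose the dark one on the stand, and the close crop confirms it. The tub is at top (248,221), near the robot-side edge.

```bash
cat > h.py <<'E'
import numpy as np
from scipy.optimize import least_squares
def proj(s,X):
    c=np.asarray(X)@np.array(s["R"]).T+np.array(s["t"]); p=c@np.array(s["K"]).T; return p[:,:2]/p[:,2:]
def rect(p,lx,ly,z):
    x,y,a=p; c,s=np.cos(a),np.sin(a)
    q=np.array([[1,1],[1,-1],[-1,-1],[-1,1]])*[lx/2,ly/2]   # nose+y, nose-y, tail-y, tail+y
    return np.c_[q@np.array([[c,s],[-s,c]])+[x,y],np.full(4,z)]
def fit(s,pts,lx,ly,z,p0=(0.5,0,np.pi/2)):
    r=least_squares(lambda p:(proj(s,rect(p,lx,ly,z))-pts).ravel(),p0)
    return r.x,np.sqrt(np.mean(r.fun**2))
def back(s,uv,z):
    K,R,t=[np.array(s[k]) for k in("K","R","t")]
    d=R.T@np.linalg.solve(K,[uv[0],uv[1],1]); o=-R.T@t; return o+d*(z-o[2])/d[2]
def rel(st,dr):
    a=st[2];c,s=np.cos(a),np.sin(a);d=dr[:2]-st[:2]; da=dr[2]-a
    l=np.array([c*d[0]+s*d[1],-s*d[0]+c*d[1]])
    return l,np.degrees(da),l[0]+.05*np.cos(da)-.12
E
python3 - <<'E'
from h import *
from plant import ctrl
T=ctrl.snapshot("top");S=ctrl.snapshot("side")
ct=lambda p:np.array(p)/3.5+[205,130]-0.35
cs=lambda p:np.array(p)/4+[180,150]-.37
# stand x -> world +y -> image left. stand y = -world x -> image down
for n,s,sp,dp in [("top",T,ct([[44,347],[60,33],[375,42],[366,360]]),ct([[178,255],[179,162],[311,162],[309,256]])),
                ("side",S,cs([[372,472],[25,315],[237,95],[557,220]]),cs([[345,313],[247,275],[324,178],[417,212]]))]:
    sp=sp; 
    a,ra=fit(s,sp,.24,.24,.05); b,rb=fit(s,dp,.1,.07,.057)
    print(n,a,np.degrees(a[2]),ra,b,np.degrees(b[2]),rb,rel(a,b))
print(back(T,ct([150,318]),.078)[:2], back(T,ct([150,318]),.07))
print(back(S,cs([403,340]),.078))
E
```

```text
top [0.59480713 0.01946673 1.52376589] 87.30535423362163 0.22775077431024504 [ 0.58293693 -0.00573364  1.55160661] 88.9005103150286 0.2815648975406319 (array([-0.02573056,  0.01067233]), np.float64(1.5951560814069674), np.float64(-0.09574993617904531))
side [0.59215567 0.01988078 1.52029666] 87.10658195081768 0.8014308369021708 [ 5.78829450e-01 -1.37786471e-03  1.56237969e+00] 89.51776222816437 0.5926040997239764 (array([-0.02190423,  0.01223614]), np.float64(2.4111802773466957), np.float64(-0.09194849302377016))
[0.50156969 0.0629379 ] [0.50180683 0.06371834 0.07      ]
[0.49746595 0.06941707 0.078     ]
```

```bash
cat >> h.py <<'E'
from scipy.spatial.transform import Rotation as Ro
ST=np.array([0.5942,0.0196,np.radians(87.2)])
def goto(cur_pos,cur_rpy,loc,z,yaw):
    """loc in stand xy; returns shift (tool axes), rotvec"""
    a=ST[2];c,s=np.cos(a),np.sin(a)
    w=np.r_[ST[:2]+np.array([c*loc[0]-s*loc[1],s*loc[0]+c*loc[1]]),z]
    R0=Ro.from_euler("xyz",cur_rpy,degrees=True);R1=Ro.from_euler("xyz",[180,0,yaw],degrees=True)
    return w,R0.inv().apply(w-cur_pos),(R0.inv()*R1).as_rotvec()
E
python3 - <<'E'
from h import *
for y in (-92.8,): print([np.round(v,4) for v in goto([.292,-.609,.405],[180,0,-154.409],(-.105,.0115),.40,y)])
E
```

```text
[array([ 0.5776, -0.0847,  0.4   ]), array([-0.484 ,  0.3495,  0.005 ]), array([-0.    ,  0.    , -1.0753])]
```

carry_out:
  moves: "0.03 -0.484 0.3495 0.005 0 0 -1.0753;0.03 -0.484 0.3495 0.005 0 0 -1.0753;0.03 -0.484 0.3495 0.005 0 0 -1.0753;0.03 -0.484 0.3495 0.005 0 0 -1.0753;0.03 -0.484 0.3495 0.005 0 0 -1.0753;0.03 -0.484 0.3495 0.005 0 0 -1.0753;0.03 -0.484 0.3495 0.005 0 0 -1.0753;0.03 -0.484 0.3495 0.005 0 0 -1.0753;0.03 -0.484 0.3495 0.005 0 0 -1.0753;0.03 -0.484 0.3495 0.005 0 0 -1.0753;0.03 -0.484 0.3495 0.005 0 0 -1.0753;0.03 -0.484 0.3495 0.005 0 0 -1.0753;0.03 -0.484 0.3495 0.005 0 0 -1.0753;0.03 -0.484 0.3495 0.005 0 0 -1.0753;0.03 -0.484 0.3495 0.005 0 0 -1.0753;0.03 -0.484 0.3495 0.005 0 0 -1.0753"

```text
clock: 2.6
tool_pos: [0.5766, -0.0855, 0.3998]
orientation: [-180.0, -0.0, -92.9]
force: [-0.4, 0.3, 0.3]
opening: 0.0298
```

```bash
python3 - <<'E'
from plant import ctrl
import cv2,numpy as np
o=ctrl.get_obs(); print({k:np.round(v,4).tolist() for k,v in o.items()})
s=ctrl.snapshot("wrist"); cv2.imwrite("pics/c_wrist.png",s["image"][:,:,::-1])
import pickle; pickle.dump(s,open("w1.pkl","wb"))
E
```

```text
{'clock': 2.6, 'joint_pos': [10.7822, 12.1181, -11.7006, 0.0038, -66.1749, -13.6492], 'qvel': [-0.2994, -0.0583, 0.125, -0.0195, -0.0144, -0.1146], 'tau': [0.4747, -45.5065, 28.5557, 6.7933, 0.0255, 0.0059], 'tool_pos': [0.5766, -0.0855, 0.3998], 'orientation': [-179.993, -0.0019, -92.8654], 'force': [-0.4157, 0.2525, 0.2964], 'moment': [-0.0005, 0.0954, 0.0462], 'opening': 0.0298}
```

View pics/c_wrist.png

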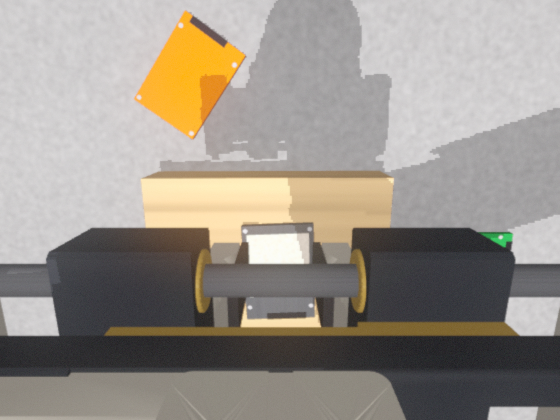

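The wrist view shows the drive's tail corners at about (243,225) and (313,223), with the connector end at row 316. The stand's rear edge is at row 178, and the fingers are behind the tail.

```bash
python3 - <<'E'
import pickle,cv2
from h import *
s=pickle.load(open("w1.pkl","rb"))
c=s["image"][165:330,135:400,::-1]; cv2.imwrite("pics/d.png",cv2.resize(c,None,fx=3,fy=3,interpolation=cv2.INTER_CUBIC))
for uv,z in [((145,178),.05),((391,178),.05),((243,225),.057),((313,223),.057),((313,315),.057),((246,317),.057)]: print(uv,back(s,uv,z).round(4))
E
```

```text
(145, 178) [ 0.7045 -0.1036  0.05  ]
(391, 178) [ 0.472  -0.0921  0.05  ]
(243, 225) [ 0.6145 -0.0548  0.057 ]
(313, 223) [ 0.5475 -0.0535  0.057 ]
(313, 315) [0.5501 0.0447 0.057 ]
(246, 317) [0.6188 0.0436 0.057 ]
```

View pics/d.png

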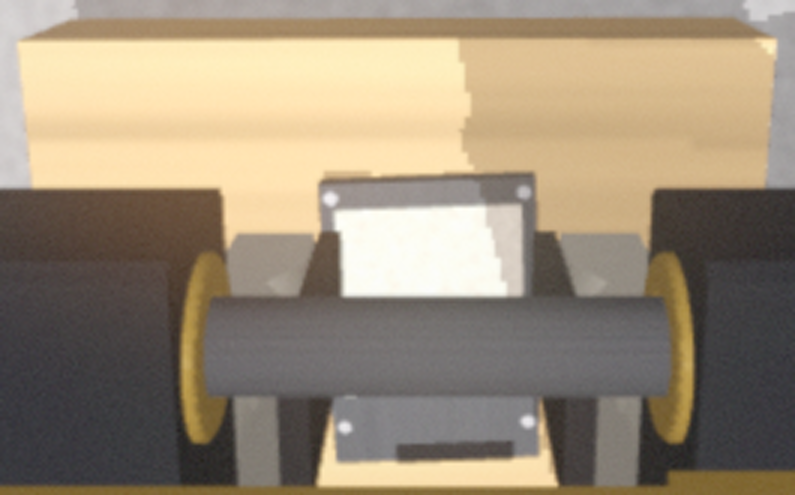

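carry_out:
  moves: "0.03 0 -0.004 0.04 0 0 0;0.03 0 -0.004 0.08 0 0 0;0.03 0 -0.004 0.12 0 0 0;0.03 0 -0.004 0.145 0 0 0;0.03 0 -0.004 0.16 0 0 0;0.03 0 -0.004 0.164 0 0 0;0.03 0 -0.004 0.166 0 0 0;0.03 0 -0.004 0.168 0 0 0;0.03 0 -0.004 0.169 0 0 0;0.03 0 -0.004 0.169 0 0 0;0.03 0 -0.004 0.169 0 0 0"

```text
clock: 3.75
tool_pos: [0.5812, -0.0846, 0.2313]
orientation: [-179.9, 0.0, -92.8]
force: [-0.1, 0.0, 0.1]
opening: 0.0298
```

```bash
python3 - <<'E'
from plant import ctrl
import cv2,numpy as np
o=ctrl.get_obs(); print({k:np.round(v,4).tolist() for k,v in o.items() if k in("tool_pos","orientation","force","opening","clock")})
a=ctrl.snapshot("side")["image"][150:290,180:380,::-1]; b=ctrl.snapshot("wrist")["image"][:,:,::-1]
cv2.imwrite("pics/e_s.png",cv2.resize(a,None,fx=4,fy=4)); cv2.imwrite("pics/e_w.png",b)
E
```

```text
{'clock': 3.75, 'tool_pos': [0.5812, -0.0846, 0.2313], 'orientation': [-179.9434, 0.0106, -92.7848], 'force': [-0.077, 0.0077, 0.0851], 'opening': 0.0298}
```

View pics/e_s.png

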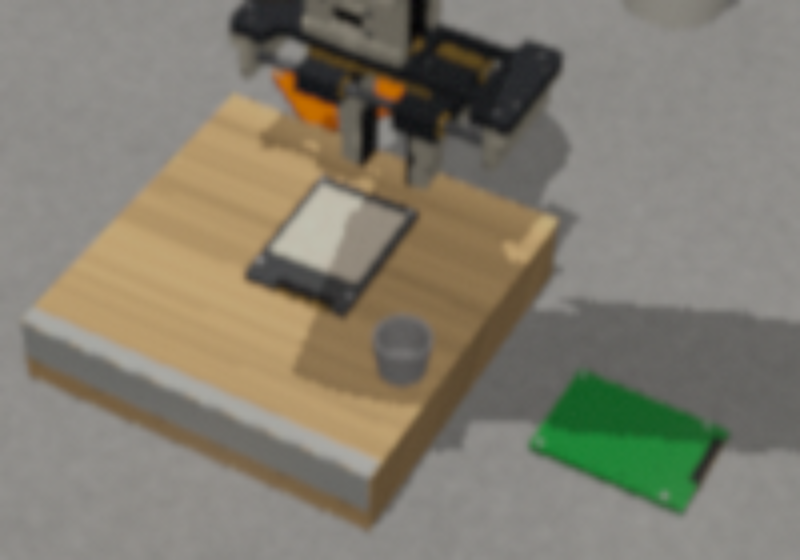

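View pics/e_w.png

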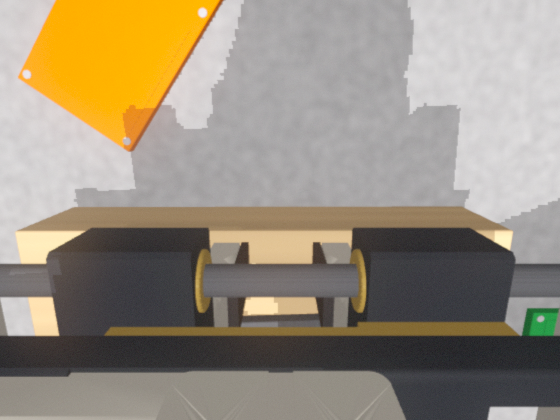

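carry_out:
  moves: "0.03 -0.004 0 0 0 0 0;0.03 -0.008 0 0 0 0 0;0.03 -0.011 0 0 0 0 0;0.03 -0.013 0 0 0 0 0;0.03 -0.015 0 0 0 0 0;0.03 -0.017 0 0 0 0 0;0.03 -0.019 0 0 0 0 0;0.03 -0.021 0 0 0 0 0;0.03 -0.023 0 0 0 0 0;0.03 -0.025 0 0 0 0 0;0.03 -0.027 0 0 0 0 0;0.03 -0.03 0 0 0 0 0;0.03 -0.033 0 0 0 0 0;0.03 -0.036 0 0 0 0 0;0.03 -0.039 0 0 0 0 0;0.03 -0.042 0 0 0 0 0;0.03 -0.045 0 0 0 0 0;0.03 -0.048 0 0 0 0 0;0.03 -0.05 0 0 0 0 0;0.03 -0.05 0 0 0 0 0"

```text
clock: 5.85
tool_pos: [0.5836, -0.0344, 0.2307]
orientation: [-180.0, 0.0, -92.8]
force: [-0.2, -0.2, -0.2]
opening: 0.0297
```

```bash
cat > look.py <<'E'
import sys,pickle,cv2,numpy as np
from plant import ctrl
t=sys.argv[1]
o=ctrl.get_obs(); print({k:np.round(v,4).tolist() for k,v in o.items() if k in("tool_pos","orientation","force","opening","clock")})
T=ctrl.snapshot("top");S=ctrl.snapshot("side"); pickle.dump((T,S),open(f"{t}.pkl","wb"))
cv2.imwrite(f"pics/{t}_s.png",cv2.resize(S["image"][150:290,180:380,::-1],None,fx=4,fy=4,interpolation=cv2.INTER_CUBIC))
cv2.imwrite(f"pics/{t}_t.png",cv2.resize(T["image"][130:245,205:325,::-1],None,fx=5,fy=5,interpolation=cv2.INTER_CUBIC))
E
python3 look.py f
```

```text
{'clock': 5.85, 'tool_pos': [0.5836, -0.0344, 0.2307], 'orientation': [-179.9888, 0.0065, -92.7734], 'force': [-0.237, -0.2266, -0.2246], 'opening': 0.0297}
```

View pics/f_s.png

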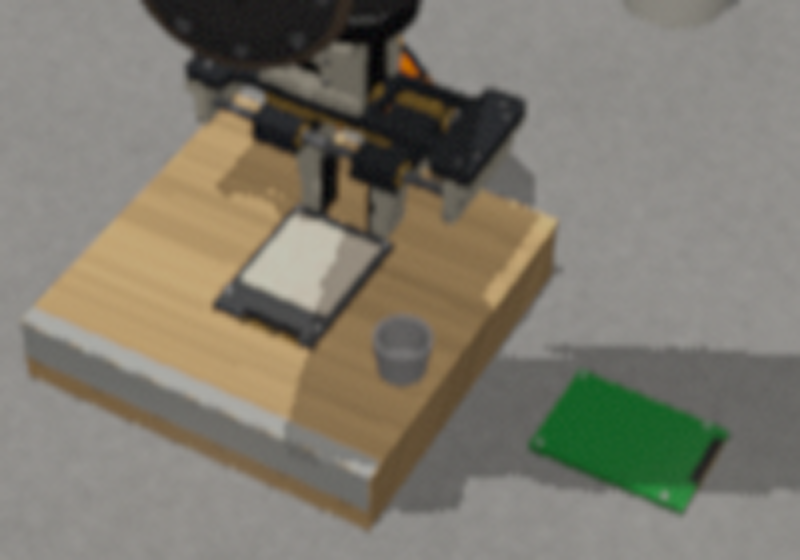

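View pics/f_t.png

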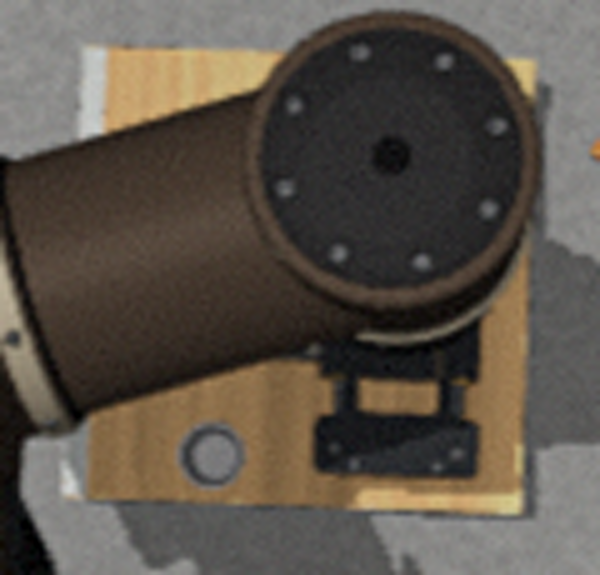

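The side view shows the fingers against the tail, and the drive has moved and is sliding flat. I'll continue the push.

carry_out:
  moves: "0.03 -0.002 0 0 0 0 0;0.03 -0.005 0 0 0 0 0;0.03 -0.009 0 0 0 0 0;0.03 -0.013 0 0 0 0 0;0.03 -0.017 0 0 0 0 0;0.03 -0.021 0 0 0 0 0;0.03 -0.025 0 0 0 0 0;0.03 -0.029 0 0 0 0 0;0.03 -0.033 0 0 0 0 0;0.03 -0.037 0 0 0 0 0;0.03 -0.041 0 0 0 0 0;0.03 -0.045 0 0 0 0 0;0.03 -0.049 0 0 0 0 0;0.03 -0.053 0 0 0 0 0;0.03 -0.057 0 0 0 0 0;0.03 -0.061 0 0 0 0 0;0.03 -0.065 0 0 0 0 0;0.03 -0.068 0 0 0 0 0;0.03 -0.07 0 0 0 0 0;0.03 -0.07 0 0 0 0 0"

```text
clock: 7.95
tool_pos: [0.5869, 0.0355, 0.2306]
orientation: [-180.0, 0.0, -92.8]
force: [0.1, -0.2, -0.7]
opening: 0.03
```

```bash
python3 look.py g; python3 -c "
from plant import ctrl;import cv2
cv2.imwrite('pics/g_w.png',ctrl.snapshot('wrist')['image'][:,:,::-1])"
```

```text
{'clock': 7.95, 'tool_pos': [0.5869, 0.0355, 0.2306], 'orientation': [-179.9999, 0.004, -92.7746], 'force': [0.1145, -0.1598, -0.7344], 'opening': 0.03}
```

View pics/g_s.png

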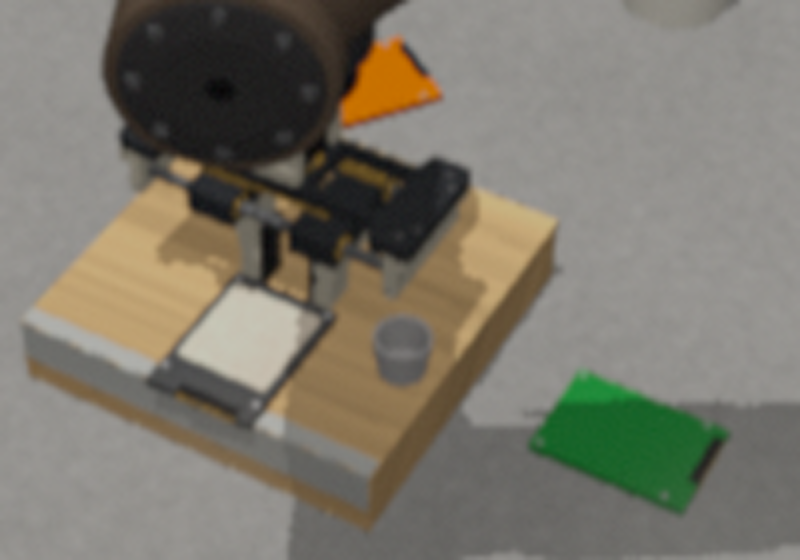

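View pics/g_t.png

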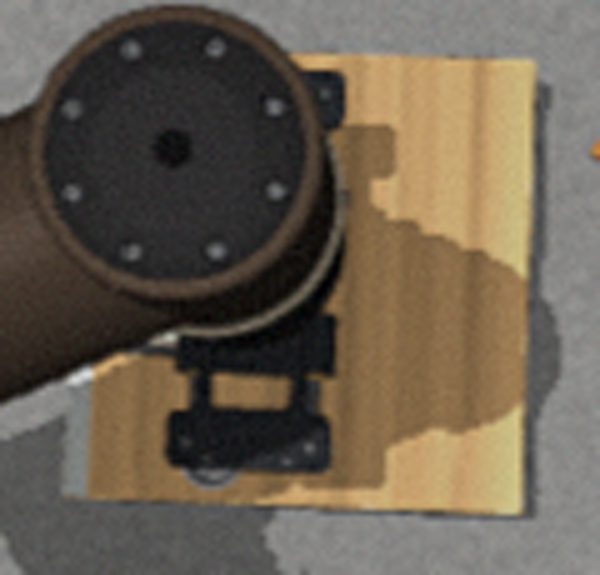

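```bash
python3 - <<'E'
import pickle,cv2
from h import *
T,S=pickle.load(open("g.pkl","rb"))
cs=lambda p:np.array(p)/4+[180,150]-.37
a,ra=fit(S,cs([[372,472],[25,315],[237,95],[557,220]]),.24,.24,.05)
b,rb=fit(S,cs([[247,423],[150,382],[240,279],[333,320]]),.1,.07,.057)
print(a,ra,b,rb,rel(a,b))
# tool kinematics estimate of nose
o=np.array([.5869,.0355]); c,s=np.cos(ST[2]),np.sin(ST[2])
print("overhang by kin", (o-ST[:2])@[c,s]+.0095+.1-.12)
c=S["image"][210:265,200:290,::-1]; cv2.imwrite("pics/g2.png",cv2.resize(c,None,fx=8,fy=8,interpolation=cv2.INTER_CUBIC))
E
```

```text
[0.59215567 0.01988078 1.52029666] 0.8014308369021708 [0.58501816 0.10124162 1.51797729] 0.9612047700859672 (array([0.08089683, 0.01123536]), np.float64(-0.13289006659240007), np.float64(0.010896694333952517))
overhang by kin 0.0050244142642208445
```

View pics/g2.png

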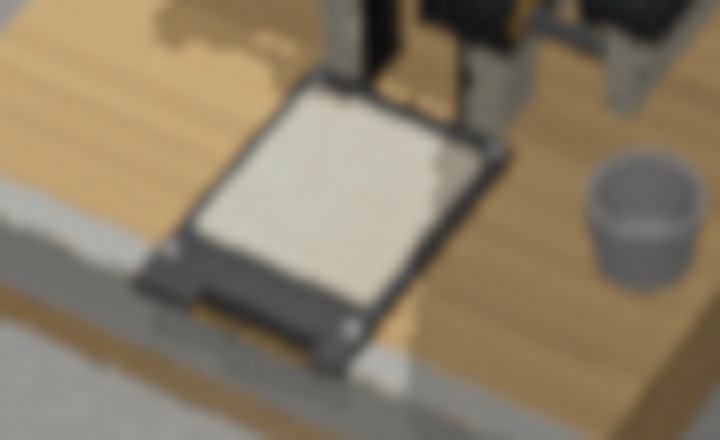

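carry_out:
  moves: "0.03 -0.002 0 0 0 0 0;0.03 -0.004 0 0 0 0 0;0.03 -0.006 0 0 0 0 0;0.03 -0.008 0 0 0 0 0;0.03 -0.01 0 0 0 0 0;0.03 -0.011 0 0 0 0 0;0.03 -0.012 0 0 0 0 0;0.03 -0.012 0 0 0 0 0;0.03 -0.012 0 0 0 0 0"

```text
clock: 9.0
tool_pos: [0.5876, 0.0473, 0.2307]
orientation: [-180.0, 0.0, -92.8]
force: [0.2, -0.5, 0.8]
opening: 0.0299
```

carry_out:
  moves: "0.03 0.01 0 0 0 0 0;0.03 0.03 0 -0.02 0 0 0;0.03 0.06 0 -0.05 0 0 0;0.03 0.1 0 -0.08 0 0 0;0.03 0.15 0 -0.11 0 0 0;0.03 0.2 0 -0.11 0 0 0;0.03 0.25 0 -0.11 0 0 0;0.03 0.27 0 -0.11 0 0 0;0.03 0.27 0 -0.11 0 0 0;0.03 0.27 0 -0.11 0 0 0;0.03 0.27 0 -0.11 0 0 0"

```text
clock: 10.1
tool_pos: [0.5742, -0.2222, 0.3406]
orientation: [180.0, 0.0, -92.8]
force: [0.4, 0.3, 0.4]
opening: 0.03
```

```bash
python3 look.py i
```

```text
{'clock': 10.1, 'tool_pos': [0.5742, -0.2222, 0.3406], 'orientation': [179.9908, 0.0086, -92.7851], 'force': [0.3528, 0.3269, 0.4141], 'opening': 0.03}
```

View pics/i_t.png

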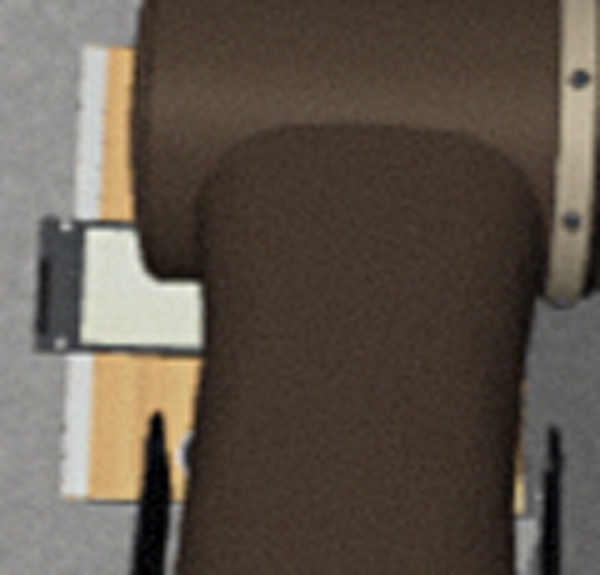

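View pics/i_s.png

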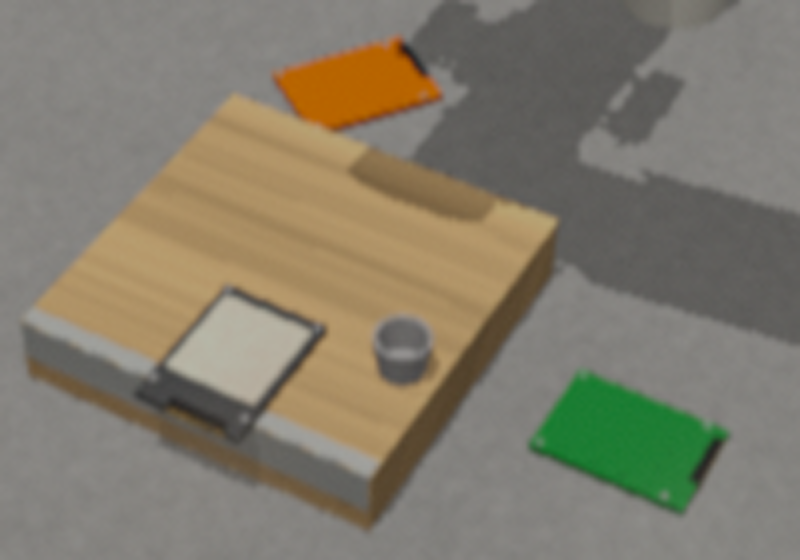

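```bash
cat > meas.py <<'E'
import sys,pickle,cv2
from h import *
def edge_pts(T,rows,c0,c1,sign,name):
    """subpixel col of strongest gradient (sign) in [c0,c1] per row"""
    g=cv2.GaussianBlur(T["image"].astype(np.float32).mean(2) if name!="sat" else T["image"][:,:,2].astype(np.float32),(0,0),.8)
    out=[]
    for r in rows:
        d=(g[r,c0+1:c1+1]-g[r,c0-1:c1-1])*sign
        i=int(np.argmax(d)); 
        if 0<i<len(d)-1:
            den=d[i-1]-2*d[i]+d[i+1]; i=i+(d[i-1]-d[i+1])/(2*den)
        out.append((c0+i,r))
    return np.array(out)
def line(T,pts,z):
    W=np.array([back(T,p,z)[:2] for p in pts]); 
    A=np.polyfit(W[:,0],W[:,1],1); res=W[:,1]-np.polyval(A,W[:,0]); k=abs(res)<max(.0015,2*np.median(abs(res)))
    A=np.polyfit(W[k,0],W[k,1],1); return A,np.std(res[k]),k.sum(),W[k,0].mean()
if __name__=="__main__":
    T,S=pickle.load(open(sys.argv[1],"rb"))
    e=edge_pts(T,list(range(142,171))+list(range(203,227)),213,226,1,"")
    E,sd,n,_=line(T,e,.05); print("edge",E,np.degrees(np.arctan(E[0])),sd,n)
    for nm,a in [("nose",edge_pts(T,range(176,198),*map(int,sys.argv[2:4]),-1,"")),("label",edge_pts(T,range(177,197),*map(int,sys.argv[4:6]),1,""))]:
        L,sd,n,x=line(T,a,.057); th=np.arctan(E[0])
        print(nm,np.degrees(np.arctan(L[0])),sd,n,"past edge",(np.polyval(L,x)-np.polyval(E,x))*np.cos(th))
E
python3 meas.py i.pkl 208 217 217 226; python3 - <<'E'
import pickle
from h import *
T,S=pickle.load(open("i.pkl","rb"))
cs=lambda p:np.array(p)/4+[180,150]-.37
a,_=fit(S,cs([[372,472],[25,315],[237,95],[557,220]]),.24,.24,.05)
b,rb=fit(S,cs([[240,438],[138,394],[229,288],[326,328]]),.1,.07,.057); print(b,rb,rel(a,b))
print(-np.array(T["R"]).T@T["t"])
E
```

```text
edge [-0.04618317  0.16810603] -2.644221927281438 0.00037430392948739746 53
nose -2.688219988458179 0.0001621457938628398 22 past edge 0.01730568296073634
label -2.907207563301607 8.762282363713166e-05 20 past edge -0.007222902261513691
[0.58551656 0.11135117 1.53338584] 0.5045198528608807 (array([0.09101865, 0.01124791]), np.float64(0.749955036573279), np.float64(0.021014369303209435))
[ 0.46892608 -0.04449321  1.17924017]
```

The top view gives 17.3 mm from the nose edge and 17.8 mm from the label border, and kinematics gives 17.0 mm. The drive is square within 0.3°. I'll push 7.5 mm more.

carry_out:
  moves: "0.03 -0.05 0 0 0 0 0;0.03 -0.1 0 0 0 0 0;0.03 -0.14 0 0.02 0 0 0;0.03 -0.18 0 0.05 0 0 0;0.03 -0.22 0 0.08 0 0 0;0.03 -0.245 0 0.1 0 0 0;0.03 -0.255 0 0.108 0 0 0;0.03 -0.26 0 0.11 0 0 0;0.03 -0.264 0 0.11 0 0 0;0.03 -0.267 0 0.11 0 0 0;0.03 -0.269 0 0.11 0 0 0;0.03 -0.271 0 0.11 0 0 0;0.03 -0.2725 0 0.11 0 0 0;0.03 -0.274 0 0.11 0 0 0;0.03 -0.2755 0 0.11 0 0 0;0.03 -0.2765 0 0.11 0 0 0;0.03 -0.2775 0 0.11 0 0 0;0.03 -0.2775 0 0.11 0 0 0;0.03 -0.2775 0 0.11 0 0 0"

```text
clock: 12.1
tool_pos: [0.5879, 0.0548, 0.2306]
orientation: [180.0, 0.0, -92.8]
force: [0.0, -1.2, 1.0]
opening: 0.0301
```

carry_out:
  moves: "0.03 0.01 0 0 0 0 0;0.03 0.03 0 -0.02 0 0 0;0.03 0.06 0 -0.05 0 0 0;0.03 0.1 0 -0.08 0 0 0;0.03 0.15 0 -0.11 0 0 0;0.03 0.2 0 -0.13 0 0 0;0.03 0.25 0 -0.15 0 0 0;0.03 0.3 0 -0.16 0 0 0;0.03 0.35 0 -0.16 0 0 0;0.03 0.4 0 -0.16 0 0 0;0.03 0.4 0 -0.16 0 0 0;0.03 0.4 0 -0.16 0 0 0;0.03 0.4 0 -0.16 0 0 0"

```text
clock: 13.4
tool_pos: [0.568, -0.345, 0.39]
orientation: [180.0, 0.0, -92.9]
force: [0.5, 0.4, -0.0]
opening: 0.03
```

```bash
python3 look.py j; python3 meas.py j.pkl 205 214 214 223
```

```text
{'clock': 13.4, 'tool_pos': [0.568, -0.345, 0.39], 'orientation': [179.952, 0.0385, -92.8594], 'force': [0.466, 0.4182, -0.0123], 'opening': 0.03}
edge [-0.04624681  0.16812268] -2.647860148124597 0.000387993987741606 53
nose -2.453701110342865 0.00017482302104652642 22 past edge 0.024701654949268508
label -2.889665298150069 0.00013574021762058317 20 past edge 8.493726191483952e-05
```

View pics/j_t.png

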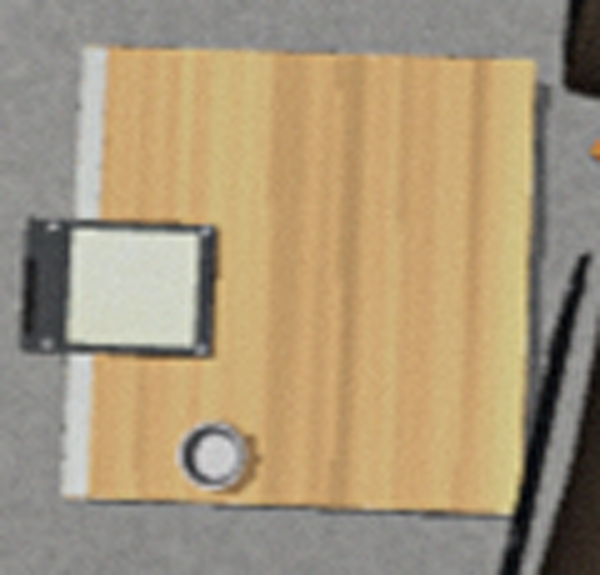

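View pics/j_s.png

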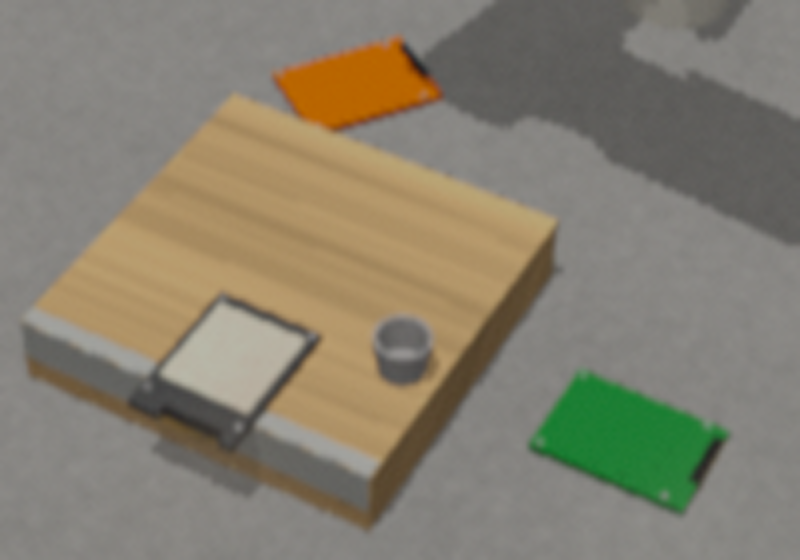

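The label border (crop column 67) now lies over the trimmed edge, so the overhang is 24.7–25.1 mm and the drive is square. The tub hasn't moved, and the tool is clear of everything.

```bash
python3 -c "
from plant import ctrl
print(ctrl.close_job())"
```

```text
the job is handed in; nothing more can be done
None
```

I pushed the metal drive along the stand until its connector end stuck out about 25 mm over the trimmed edge. I used both fingertips against its tail face, then backed the arm away and handed the job in at about 13.5 s.

**Last checks, from the top camera with the arm clear:**
- **Overhang:** 24.7 mm measured at the connector end. The label border is within 0.1 mm of the edge, which gives 25.1 mm. Arm kinematics gave about 24.5 mm.
- **Squareness:** the connector-end line and the label line are each within about 0.25° of the edge.
- **Other objects:** the tub is where it was in the pictures. I didn't re-measure the can, mug and big disk; no planned path came near them.
- **Force:** wrist readings at the end of each move stayed under 2 N.

**Disagreement:** by hand-picked corners, the side camera read the overhang about 4 mm larger than the top camera throughout. I put this down to coarse corner picking and calibration, and relied on the top camera and kinematics, which agreed to about 0.6 mm.

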